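# Set the shaker's drive pulley to its mark and pin it

### The job

The orbital shaker is open for a new drive belt. Turn the large pulley by its rim until the engraved mark faces the fixed pointer; then take the locking pin from its parking boss, put it through the lock hole in the pulley and, pressing only gently, ease the pulley a little either way with the pin until it drops into the index block below, fully home. Let go of it there, and do not force the pin or disturb the reagent bottle, the flask or the wrench.

Things in the scene. Friction and masses are not known exactly. Their poses are not given: they have to be found in the camera images.
- shaker: the open orbital shaker, fixed: grey base casting 350 x 380 mm, top face 22 mm above the bench, white control housing (88 mm high) along its +x side. Origin at bench level on the pulley's upright axis; z up, +x towards housing and pointer, +y towards the parking boss. At its corners, 175 mm from the axis, three idler cranks and a motor pulley (up to 48 mm wide, 78 mm high)
- pulley (a joint): angle of the large pulley about its upright axis, rad: 0 when the mark faces the pointer, growing anticlockwise seen from above. It turns stiffly (about 0.4 N m of friction), stays where it is left, and may be turned either way.
- rim: raised rim of the large aluminium toothed pulley, turning with it; origin on the axis at bench level, +x through the mark, z up. Outside diameter 220 mm, inside 186 mm (17 mm thick), top 70 mm and underside 38 mm above the bench. Web inside: top 52 mm above the bench, 10 mm thick, clear but for what stands within 50 mm of the axis (counterweight 65 mm high, eccentric shaft 86 mm high)
- mark (a point): outer end of the engraved mark on the rim's top face, 110 mm from the axis: a thin dark radial line 3 mm wide, running on down the toothed outside
- pointer (a point): the tip of the fixed steel pointer, a flat pointed blade level with the rim's top face and 3.5 mm outside it, on the control housing's side
- lock_hole (a point): centre, on the web's top face, of the only hole in the web: 12 mm across, going right through, 80 mm from the axis and a quarter turn clockwise (from above) from the mark
- slot (a point): where the index block's hole nominally lies, on the block's top face, 38 mm above the bench, hidden under the pulley: below the lock hole when the mark faces the pointer. The block (hole 11.2 mm along that path, 15 mm across it) is clamped by hand, so its hole is up to 5 mm off this point either way along the shaker's x, which is along the lock hole's path; only feel tells where
- parking (a point): centre of the mouth of the parking hole: an 11.5 mm hole in a 34 mm square boss, its top 52 mm above the bench, 150 mm from the pulley's axis on the shaker's +y side
- pin: loose locking pin, 85 mm, 70 g, upright in the parking boss; origin at its lower tip, z up. Steel shank 10 mm across, 27 mm long, tip chamfered 1 mm; shoulder 20 mm across, 6 mm thick; black round handle 18 mm across, 52 mm long. Fully home its shoulder rests on the web, its tip 25 mm above the bench; standing on top of the index block its tip is at 38 mm. Over 30 N on it is forcing it
- pin_handle (a point): centre of the pin's handle, on its axis, 59 mm above its tip
- pin_tip (a point): centre of the pin's lower end
- reagent_bottle: amber glass bottle with a black cap, 86 mm across, 170 mm high, on the bench; leave it alone
- flask: conical glass flask, 82 mm across, 130 mm high, on the bench; leave it alone
- wrench: steel wrench 160 mm long lying on the bench; leave it alone
There are look-alikes about, which are no part of the job. Leave any pink or yellow look-alike of the pin alone.

How it is judged:
By the outcome, as a careful person would: the job done as asked, in the order asked, and still so for the second after the job is handed in, with the robot touching nothing.
It also fails if it takes over 72 s, if anything falls off the work surface, if the arm or the gripper's body presses on something with over 40 N, if the wrist force passes 120 N, or if a joint passes its speed limit or range.

### The arm

A 6-joint arm with a two-finger parallel gripper is mounted at the origin on the work surface. World frame = base frame: x ahead of the robot, y to its left, z up, the work surface at z = 0. Lengths are in m, angles in rad, forces in N, time in s.
With the tool pointing down it reaches from about 0.375 to 0.9 m from the base axis. Payload 3.1 kg.
Tool frame: the origin (TCP) lies on the centre line of the jaws, within the pads' length; the fingertips stand 8 mm ahead of it and the grasp point (between the pads) lies 11 mm behind it; z points along the fingers, y is the line along which they close (so a half turn about z gives the same grasp; the last joint's range is limited). The gripper opens to 85 mm and grips with 20 to 120 N. Pads are 22 mm wide; open, the fingers measure 114 mm over their backs; the gripper's body (76 mm by 85 mm) begins 54 mm behind the grasp point. The pads swing forward as they close: fully open they stand 13 mm farther back than shut.
Start: joints at [0.981, 0.527, 1.433, -0, 1.181, -0.178], TCP at [0.25, 0.573, 0.239] pointing down, gripper open.
Joint ranges: [-3.08, 3.08], [-0.75, 2.2], [0.22, 2.44], [-1.43, 4.57], [0, 2.65], [-2.85, 2.85]. Speed limits (rad/s): [2.79, 2.79, 3.14, 3.14, 3.14, 3.14].

### API

Orientations are given as a unit quaternion [x, y, z, w].
In Python, from station import * gives the robot as it stands.
- The arm moves only by the tool play_rows, never from a script. Its argument "rows" is a list of rows, each a list of 3 entries, a list of its own where there are three numbers: the turn, a rotation vector about the tool's x, y, z in degrees, then the shift along the tool's x, y, z in mm, then the closure, from 0 (fully open) to 1 (shut). In form: [[[ax, ay, az], [dx, dy, dz], jaw], ...]. A call has 1 to 12 rows; each row shifts and turns the commanded pose from where the row before left it, along the tool's axes as they then stand; what a row does not reach is not made up. A row lasts 1/12 s, in which the tool goes at most 41.7 mm and 7.16 degrees, less where a joint would pass 70% of its speed; a pose out of reach is approached as far as the arm can. A call with a gripper value outside its range is refused whole. The fingers move at their own pace and stop on an object; "grip_force" is the grip in N (left out, the last holds). Time passes only in rows, so rows that do not move let the fingers close. It gives the time, the measured TCP pose, the force, the opening and the grip force at its end, in the units of the state.
- sense(): the state, without advancing time (a new reading comes with each control period).
- snapshot(name): name is "scene" or "side" or "wrist"; returns (picture, depth): 420x560x3 uint8, red, green, blue; 420x560 float32, m along the optical axis (not along the pixel's ray), 0 where there is no reading.
- get_calibration(name): a dict with "vfov" (degrees; the focal length in pixels is half the picture's height over the tangent of half this angle, whatever the lens; pixels are square), "cx", "cy" (the principal point, pixels), "xyz" and "attitude" of the camera in the world. Camera axes: x right, y down, z forward; pixel columns grow to the right and rows downward; lengths in m; the calibration is good to about 2 mm. A picture is of the moment at which its call begins: read the wrist's pose just before it. get_calibration takes no time and is no camera call; for the wrist camera it gives the pose at the moment of the call.
- sign_off(): hands the job in; it is judged then, once.
The state is a dict: "t": time; "q": joint angles; "qd": joint speeds; "tau": joint torques, N m; "tcp_pos": TCP position; "tool_rot": TCP orientation; "force": force on the tool from outside, world axes, zero at the start; "ft_torque": the same for the moment, N m; "finger_gap": opening from 0.0 (shut) to 1.0 (fully open); "gripper_force": force on a finger pad.
Only numpy, scipy, OpenCV 4.12 (cv2) and the standard library are available. Lean on these libraries where they do the work, as an engineer would, in place of code of your own. Each camera call takes 0.05 s, during which the arm holds its last target. There are 200 camera calls.

## Working session

There is one attempt and no reset: what is moved stays moved. The work goes in short steps, Python scripts to look and compute and a tool call to move; the robot and the scene stay as the last step left them, time stands still between calls to the robot, and variables do not carry over. Pictures are saved under pics/ and viewed, at most 10 in all, crops included, and the job is handed in when it is done.

Besides the shell and the picture viewer there is one more tool, called by a JSON object that holds its "name" and its "arguments", one argument or row to a line. play_rows: Moves the arm, as the interface text tells. Its arguments: {"type":"object","properties":{"rows":{"type":"array","items":{"type":"array"}},"grip_force":{"type":"number"}},"required":["rows"]}

```bash
mkdir -p pics; ls; cat > h.py <<'E'
from station import *
import numpy as np, cv2
from scipy.spatial.transform import Rotation as R
def cal(n):
    c=get_calibration(n); f=210/np.tan(np.radians(c['vfov'])/2); return c,f
def save(n,fn):
    c=get_calibration(n); p,d=snapshot(n); cv2.imwrite('pics/'+fn+'.png',p[:,:,::-1]); np.savez('pics/'+fn+'.npz',p=p,d=d,**{k:np.array(v) for k,v in c.items()}); return p,d,c
E
python3 - <<'E'
from h import *
print(sense())
for n in ['scene','side','wrist']:
    p,d,c=save(n,n+'0'); print(n,c)
a=[cv2.imread(f'pics/{n}0.png') for n in ['scene','side']]
E
```

```text
pics
{'t': 0.0, 'q': array([ 9.80504886e-01,  5.28460810e-01,  1.43391550e+00, -2.72594340e-05,
        1.18142222e+00, -1.78514438e-01]), 'qd': array([ 5.67240599e-05,  3.09856986e-04, -8.25934660e-04, -3.06589789e-03,
        6.45128006e-04, -1.22073055e-03]), 'tau': array([-7.84005897e-04, -4.42345476e+01, -1.78028405e+01, -7.64185984e-05,
        8.45623319e-03,  1.84853997e-05]), 'tcp_pos': array([0.2497335 , 0.57215977, 0.23833271]), 'tool_rot': array([ 2.04431774e-01,  9.78880194e-01, -1.02717543e-03, -4.01924312e-04]), 'force': array([ 0.83659012, -0.14502403,  0.29045142]), 'ft_torque': array([-0.04675217, -0.02638096, -0.04435356]), 'gripper_force': 0.0, 'finger_gap': 0.9999955336775415}
scene {'vfov': 54.94415332940919, 'cx': 277.46542562946485, 'cy': 212.23548515047506, 'xyz': array([ 1.28409033, -0.21209041,  1.08461631]), 'attitude': array([ 0.7805829 ,  0.54147097, -0.1823978 , -0.25343748])}
side {'vfov': 46.060056002465764, 'cx': 277.3677759745231, 'cy': 211.0918648722162, 'xyz': array([-0.12386923, -0.65343601,  0.75346364]), 'attitude': array([ 0.81307905, -0.35617082,  0.18210635, -0.42294453])}
wrist {'vfov': 70.1174889833387, 'cx': 275.87908255091963, 'cy': 212.00601023774837, 'xyz': array([0.17304852, 0.6062644 , 0.37387918]), 'attitude': array([0.82559152, 0.53950484, 0.08947653, 0.13902204])}
```

View pics/scene0.png

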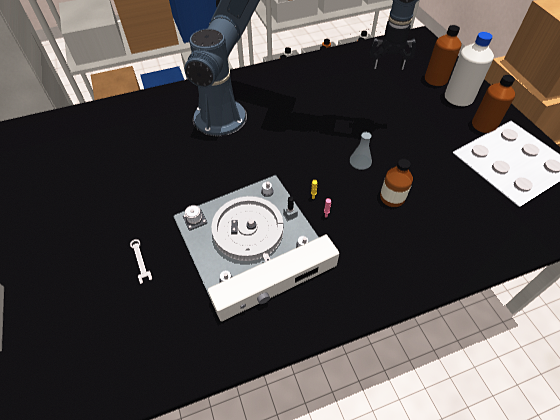

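View pics/side0.png

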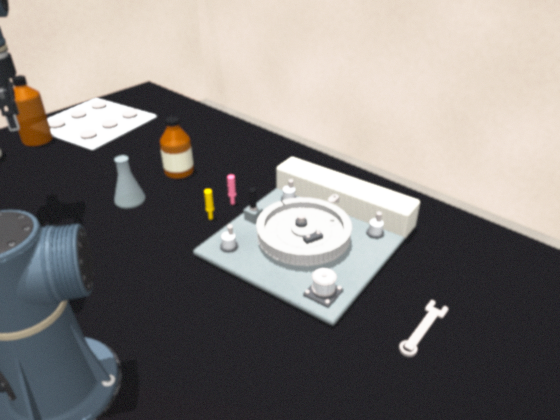

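Scene shows the pulley at about (248,226). The black pin is in its boss at (291,204), with the yellow look-alike at (314,188) and the pink one at (327,207); the black one in the boss is the one meant. The pointer is near (266,258). I'll rectify a top view at rim height to enlarge it.

```bash
cat >> h.py <<'E'
def cloud(d,c):
    f=210/np.tan(np.radians(float(c['vfov']))/2); v,u=np.mgrid[:420,:560]
    P=np.stack([(u-c['cx'])*d/f,(v-c['cy'])*d/f,d],-1); return P@R.from_quat(c['attitude']).as_matrix().T+c['xyz']
def proj(P,c):
    f=210/np.tan(np.radians(float(c['vfov']))/2); q=(np.atleast_2d(P)-c['xyz'])@R.from_quat(c['attitude']).as_matrix()
    return np.c_[q[:,0]/q[:,2]*f+c['cx'],q[:,1]/q[:,2]*f+c['cy']]
def ray(u,v,z,c):
    f=210/np.tan(np.radians(float(c['vfov']))/2); r=R.from_quat(c['attitude']).apply([(u-c['cx'])/f,(v-c['cy'])/f,1]); return c['xyz']+r*(z-c['xyz'][2])/r[2]
def top(p,c,x0,y0,w,z,n=600):  # top view: col=-y, row=-x ; w metres
    g=np.array([[x0+w/2-i*w/n, y0+w/2-j*w/n] for i in (0,n) for j in (0,n)])
    src=proj(np.c_[g,np.full(4,z)],c).astype(np.float32); dst=np.array([[j,i] for i in (0,n) for j in (0,n)],np.float32)
    return cv2.warpPerspective(p,cv2.getPerspectiveTransform(src,dst),(n,n),flags=cv2.INTER_CUBIC)
def circ(X):
    A=np.c_[2*X,np.ones(len(X))]; s=np.linalg.lstsq(A,(X**2).sum(1),rcond=None)[0]; return s[:2],np.sqrt(s[2]+s[0]**2+s[1]**2)
E
python3 - <<'E'
from h import *
for n in ['scene','side']:
    z=np.load(f'pics/{n}0.npz'); W=cloud(z['d'],z); p=z['p']
    box=(slice(185,275),slice(195,300)) if n=='scene' else (slice(190,275),slice(245,360))
    Q=W[box].reshape(-1,3); C=p[box].reshape(-1,3)
    m=(abs(Q[:,2]-.07)<.004)&(z['d'][box].ravel()>0); X=Q[m]
    c0=np.median(X[:,:2],0)
    for k in range(5):
        r=np.hypot(*(X[:,:2]-c0).T); s=X[(r>.088)&(r<.113)]
        c0,rr=circ(s[:,:2])
    print(n,len(s),c0,rr,np.median(s[:,2]))
    # dark pin above boss
    V=W.reshape(-1,3); dk=(p.reshape(-1,3).max(1)<60)&(z['d'].ravel()>0)
    rr=np.hypot(*(V[:,:2]-c0).T); s=V[dk&(rr<.2)&(rr>.12)&(V[:,2]>.075)&(V[:,2]<.14)]
    print('pin?',len(s),s.mean(0) if len(s) else 0, s[:,2].max() if len(s) else 0)
    # control housing pts z=.088
    s=V[(abs(V[:,2]-.088)<.003)&(rr<.3)&(p.reshape(-1,3).min(1)>120)]
    print('housing',len(s)); 
    if len(s): e,vec=np.linalg.eigh(np.cov(s[:,:2].T)); print(s.mean(0),vec[:,1],e)
z=np.load('pics/scene0.npz')
E
```

```text
scene 955 [ 0.58979454 -0.06537953] 0.10119190504765424 0.06929827261612176
pin? 55 [0.57467382 0.08187808 0.09808072] 0.11361619819533475
housing 2672
[ 0.77577097 -0.04849597  0.08744908] [-0.1308874   0.99139724] [0.00064877 0.01179639]
side 1263 [ 0.5887002  -0.07049408] 0.10125104444347437 0.0680591123002392
pin? 106 [0.56814832 0.07570029 0.09458612] 0.1087403048915686
housing 1637
[ 0.7741782  -0.06581752  0.08648148] [-0.12416834  0.99226117] [0.00052406 0.0115043 ]
```

```bash
python3 - <<'E'
from h import *
z=np.load('pics/scene0.npz'); a=top(z['p'],z,.59,-.03,.36,.07,400)
z=np.load('pics/side0.npz'); b=top(z['p'],z,.59,-.03,.36,.07,400)
cv2.imwrite('pics/top0.png',np.hstack([a,b])[:,:,::-1])
E
```

```text
(no output)
```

View pics/top0.png

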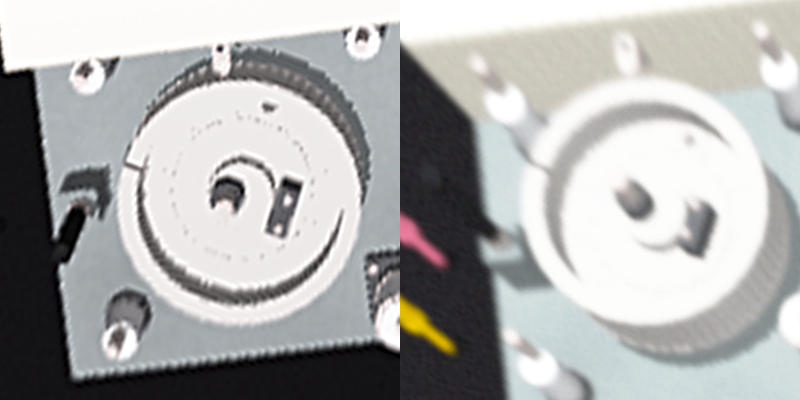

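Top view (left half): mark at (130,163) ≈ 64° anticlockwise from the pointer; hole at (268,107) ≈ −16° world, which is consistent. I'll hover over the rim on the −y side.

{"name": "play_rows", "arguments": {
  "rows": [
    [[0, 0, 0], [-26, -25, 1], 0.5],
    [[0, 0, 0], [-26, -25, 1], 0.5],
    [[0, 0, 0], [-26, -25, 1], 0.5],
    [[0, 0, 0], [-26, -25, 1], 0.5],
    [[0, 0, 0], [-26, -25, 1], 0.5],
    [[0, 0, 0], [-26, -25, 1], 0.5],
    [[0, 0, 0], [-26, -25, 1], 0.5],
    [[0, 0, 0], [-26, -25, 1], 0.5],
    [[0, 0, 0], [-26, -25, 1], 0.5],
    [[0, 0, 0], [-26, -25, 1], 0.5],
    [[0, 0, 0], [-26, -25, 1], 0.5],
    [[0, 0, 0], [-26, -25, 1], 0.5]
  ]
}}

```text
t: 1.15
tcp_pos: [0.4162, 0.1713, 0.2273]
tool_rot: [0.204, 0.979, 0.0, -0.0]
force: [1.0, 0.6, 0.2]
finger_gap: 0.501
gripper_force: 0.0
```

{"name": "play_rows", "arguments": {
  "rows": [
    [[0, 0, 0], [-26, -25, 1], 0.5],
    [[0, 0, 0], [-26, -25, 1], 0.5],
    [[0, 0, 0], [-26, -25, 1], 0.5],
    [[0, 0, 0], [-26, -25, 1], 0.5],
    [[0, 0, 0], [-26, -25, 1], 0.5],
    [[0, 0, 0], [-26, -25, 1], 0.5],
    [[0, 0, 0], [-26, -25, 1], 0.5],
    [[0, 0, 0], [-26, -25, 1], 0.5],
    [[0, 0, 0], [-26, -25, 1], 0.5],
    [[0, 0, 0], [-26, -25, 1], 0.5],
    [[0, 0, -5], [0, 0, 0], 0.5],
    [[0, 0, 0], [0, 0, 0], 0.5]
  ]
}}

```text
t: 2.15
tcp_pos: [0.5546, -0.1624, 0.2167]
tool_rot: [0.162, 0.987, 0.0, -0.0]
force: [-0.6, 0.0, -0.6]
finger_gap: 0.496
gripper_force: 0.0
```

```bash
python3 - <<'E'
from h import *
s=sense(); print(s['t'],s['tcp_pos'],s['tool_rot'],s['force'],s['finger_gap'])
p,d,c=save('wrist','w1'); print(c['xyz'])
W=cloud(d,c).reshape(-1,3); 
X=W[(abs(W[:,2]-.07)<.004)&(d.ravel()>0)]; c0=np.array([.5895,-.068])
for k in range(6):
    r=np.hypot(*(X[:,:2]-c0).T); s=X[(r>.094)&(r<.109)]; c0,rr=circ(s[:,:2])
print(len(s),c0,rr,np.median(s[:,2]))
cv2.imwrite('pics/w1t.png',np.hstack([p,top(p,c,.6,-.06,.30,.07,420)[:, :240]])[:,:,::-1])
E
```

```text
2.15 [ 0.55461389 -0.16242418  0.21670671] [ 1.62390204e-01  9.86726617e-01  5.02075351e-05 -5.55139480e-05] [-0.59208441  0.03932642 -0.58315993] 0.4963830954603708
[ 0.475157   -0.1353591   0.35215813]
9350 [ 0.588235   -0.06767015] 0.10147274820210596 0.07091017140962105
```

View pics/w1t.png

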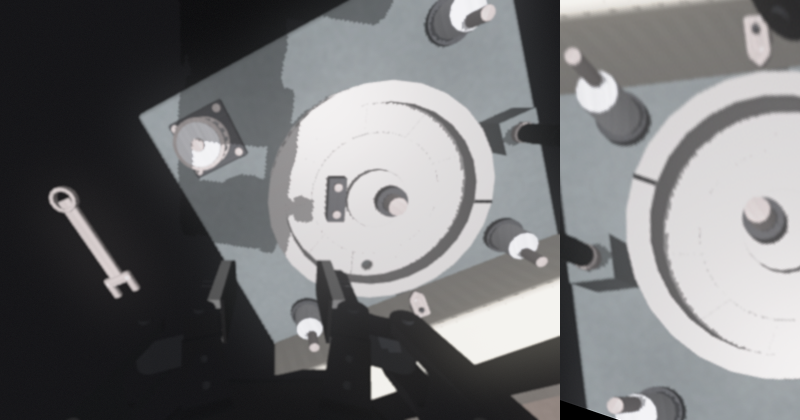

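Wrist view: mark line at about (474–492, 201), pointer tip about (414,293), hole (367,265), pin handle (540,135).

```bash
cat >> h.py <<'E'
def darkline(p,c,c0,z=.0705,r1=.096,r2=.107,lo=0,hi=360):
    a=np.radians(np.arange(lo,hi,.1)); r=np.linspace(r1,r2,12)
    G=np.stack([c0[0]+np.outer(np.cos(a),r),c0[1]+np.outer(np.sin(a),r),np.full((len(a),12),z)],-1).reshape(-1,3)
    uv=proj(G,c).astype(np.float32); g=cv2.cvtColor(p,cv2.COLOR_RGB2GRAY).astype(np.float32)
    I=cv2.remap(g,uv[:,:1],uv[:,1:],cv2.INTER_LINEAR).reshape(len(a),12).mean(1); return np.degrees(a),I
E
python3 - <<'E'
from h import *
z=np.load('pics/w1.npz'); c0=np.array([.5882,-.0677])
a,I=darkline(z['p'],z,c0,lo=50,hi=90)
b=np.median(I)-I; m=b>.4*b.max(); print('mark',(a[m]*b[m]).sum()/b[m].sum(),a[m].min(),a[m].max())
for u,v in [(414,293),(483,201.5)]:
    P=ray(u,v,.07,z); print(P,np.degrees(np.arctan2(P[1]-c0[1],P[0]-c0[0])),np.hypot(*(P[:2]-c0)))
crop=z['p'][265:325,385:445]; cv2.imwrite('pics/ptr.png',cv2.resize(crop,None,fx=8,fy=8,interpolation=cv2.INTER_CUBIC)[:,:,::-1])
# housing direction
d=z['d'];W=cloud(d,z).reshape(-1,3)
E
```

```text
mark 70.90772910886572 69.90000000000029 71.90000000000032
[ 0.70550626 -0.05330405  0.07      ] 6.996418286472688 0.11818629890147338
[0.62269208 0.0299453  0.07      ] 70.54481949919543 0.10355823014888603
```

View pics/ptr.png

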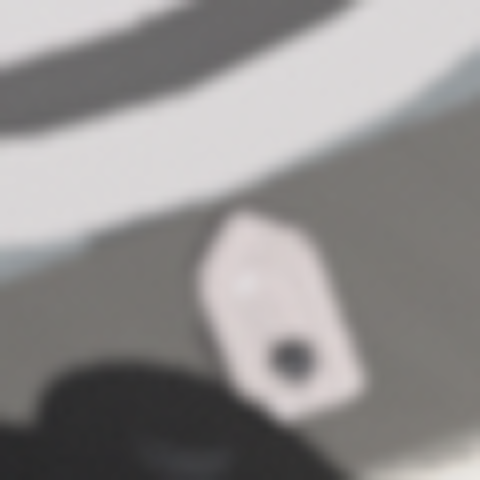

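{"name": "play_rows", "arguments": {
  "rows": [
    [[0, 0, 0], [-1.6, -1, 30], 0.5],
    [[0, 0, 0], [0, 0, 35], 0.5],
    [[0, 0, 0], [0, 0, 35], 0.5],
    [[0, 0, 0], [0, 0, 25], 0.5],
    [[0, 0, 0], [0, 0, 14], 0.5],
    [[0, 0, 0], [0, 0, 8], 0.5],
    [[0, 0, 0], [0, 0, 0], 0.5],
    [[0, 0, 0], [0, 0, 0], 0.5]
  ]
}}

```text
t: 2.87
tcp_pos: [0.5554, -0.1609, 0.0707]
tool_rot: [0.161, 0.987, 0.0, -0.0]
force: [0.5, -0.2, 0.1]
finger_gap: 0.502
gripper_force: 0.0
```

{"name": "play_rows", "arguments": {
  "rows": [
    [[0, 0, 0], [0, 0, 0], 0.85],
    [[0, 0, 0], [0, 0, 0], 0.85],
    [[0, 0, 0], [0, 0, 0], 0.85],
    [[0, 0, 0], [0, 0, 0], 0.85],
    [[0, 0, 0], [0, 0, 0], 0.85],
    [[0, 0, 0], [0, 0, 0], 0.85]
  ],
  "grip_force": 40
}}

```text
t: 3.37
tcp_pos: [0.5561, -0.1626, 0.072]
tool_rot: [0.162, 0.987, -0.001, 0.001]
force: [-1.6, -1.8, 6.6]
finger_gap: 0.187
gripper_force: 40.7
```

```bash
python3 - <<'E'
from h import *
z=np.load('pics/w1.npz'); c0=np.array([.5882,-.0677])
for u,v in [(415,291),(421.5,309.5)]:
    P=ray(u,v,.07,z); print(P,np.degrees(np.arctan2(P[1]-c0[1],P[0]-c0[0])),np.hypot(*(P[:2]-c0)))
E
```

```text
[ 0.70331091 -0.0518055   0.07      ] 7.861679930771547 0.11620308292363697
[ 0.72975023 -0.04921074  0.07      ] 7.441829332152462 0.1427526561293469
```

{"name": "play_rows", "arguments": {
  "rows": [
    [[0, 0, 2], [3.5, 0.1, 0], 0.85],
    [[0, 0, 4], [7.1, 0.25, 0], 0.85],
    [[0, 0, 4], [7.1, 0.25, 0], 0.85],
    [[0, 0, 4], [7.1, 0.25, 0], 0.85],
    [[0, 0, 2], [3.5, 0.1, 0], 0.85],
    [[0, 0, 0], [0, 0, 0], 0.85]
  ]
}}

```text
t: 3.87
tcp_pos: [0.531, -0.1498, 0.0719]
tool_rot: [0.298, 0.955, -0.001, 0.002]
force: [-1.1, -2.9, 6.6]
finger_gap: 0.184
gripper_force: 40.8
```

```bash
cat > st.py <<'E'
from h import *
s=sense(); c0=np.array([.5882,-.0677]); v=s['tcp_pos'][:2]-c0; q=R.from_quat(s['tool_rot']).as_matrix()
print(s['t'],s['tcp_pos'].round(4),'r',np.hypot(*v).round(4),'ang',np.degrees(np.arctan2(v[1],v[0])).round(2),'toolx,y ang',[np.degrees(np.arctan2(q[1,i],q[0,i])).round(2) for i in (0,1)],'F',s['force'].round(1),'gap',round(s['finger_gap'],3))
E
python3 st.py
```

```text
3.8667 [ 0.531  -0.1498  0.0719] r 0.1001 ang -124.87 toolx,y ang [np.float64(145.37), np.float64(55.37)] F [-1.1 -2.9  6.6] gap 0.184
```

{"name": "play_rows", "arguments": {
  "rows": [
    [[0, 0, 2.25], [4.0, 0.1, 0], 0.85],
    [[0, 0, 4.3], [7.6, 0.28, 0], 0.85],
    [[0, 0, 4.3], [7.6, 0.28, 0], 0.85],
    [[0, 0, 4.3], [7.6, 0.28, 0], 0.85],
    [[0, 0, 4.3], [7.6, 0.28, 0], 0.85],
    [[0, 0, 4.3], [7.6, 0.28, 0], 0.85],
    [[0, 0, 4.3], [7.6, 0.28, 0], 0.85],
    [[0, 0, 4.3], [7.6, 0.28, 0], 0.85],
    [[0, 0, 4.3], [7.6, 0.28, 0], 0.85],
    [[0, 0, 4.3], [7.6, 0.28, 0], 0.85],
    [[0, 0, 4.3], [7.6, 0.28, 0], 0.85],
    [[0, 0, 2.25], [4.0, 0.1, 0], 0.85]
  ]
}}

```text
t: 4.87
tcp_pos: [0.4886, -0.08, 0.0719]
tool_rot: [0.657, 0.754, 0.0, 0.002]
force: [-1.6, -3.6, 7.9]
finger_gap: 0.181
gripper_force: 41.0
```

{"name": "play_rows", "arguments": {
  "rows": [
    [[0, 0, 0], [0, 0, 0], 0.85],
    [[0, 0, 0], [0, 0, 0], 0.85]
  ]
}}

```text
t: 5.03
tcp_pos: [0.4885, -0.0795, 0.0719]
tool_rot: [0.657, 0.754, 0.001, 0.001]
force: [0.5, 1.3, 9.8]
finger_gap: 0.179
gripper_force: 41.2
```

```bash
python3 st.py; python3 - <<'E'
from h import *
c0=np.array([.5882,-.0677])
for n in ['wrist','scene']:
    p,d,c=save(n,n+'2'); a,I=darkline(p,c,c0,lo=-15,hi=30); b=np.median(I)-I; m=b>.5*b.max(); print(n,'mark',(a[m]*b[m]).sum()/b[m].sum(),a[m].min(),a[m].max(),b.max())
E
```

```text
5.0333 [ 0.4885 -0.0795  0.0719] r 0.1004 ang -173.27 toolx,y ang [np.float64(97.86), np.float64(7.86)] F [0.5 1.3 9.8] gap 0.179<stdin>:4: RuntimeWarning: invalid value encountered in scalar divide
Traceback (most recent call last):
ValueError: zero-size array to reduction operation minimum which has no identity
```

{"name": "play_rows", "arguments": {
  "rows": [
    [[0, 0, 0], [0, 0, 0], 0.5],
    [[0, 0, 0], [0, 0, 0], 0.5],
    [[0, 0, 0], [0, 0, -10], 0.5],
    [[0, 0, 0], [0, 0, -30], 0.5],
    [[0, 0, 0], [0, 10, -35], 0.5],
    [[0, 0, 0], [0, 20, -35], 0.5],
    [[0, 0, 0], [0, 20, -35], 0.5],
    [[0, 0, 0], [0, 10, -20], 0.5],
    [[0, 0, 0], [0, 0, 0], 0.5],
    [[0, 0, 0], [0, 0, 0], 0.5]
  ]
}}

```text
t: 5.92
tcp_pos: [0.5473, -0.0711, 0.2369]
tool_rot: [0.656, 0.754, 0.001, 0.001]
force: [0.6, -0.5, 0.2]
finger_gap: 0.496
gripper_force: 0.0
```

```bash
python3 st.py; python3 - <<'E'
from h import *
p,d,c=save('wrist','w3'); W=cloud(d,c).reshape(-1,3); X=W[(abs(W[:,2]-.07)<.004)&(d.ravel()>0)]; c0=np.array([.5882,-.0677])
for k in range(6):
    r=np.hypot(*(X[:,:2]-c0).T); s=X[(r>.094)&(r<.109)]; c0,rr=circ(s[:,:2])
print(c0,rr,len(s))
c0=np.array([.5882,-.0677]) if len(s)<3000 else c0
a,I=darkline(p,c,c0,lo=-15,hi=30); b=np.median(I)-I; m=b>.5*b.max()
if m.any(): print('mark',(a[m]*b[m]).sum()/b[m].sum(),a[m].min(),a[m].max(),b.max())
cv2.imwrite('pics/w3t.png',np.hstack([cv2.resize(p,None,fx=.7,fy=.7),cv2.resize(top(p,c,.70,-.055,.06,.07,294),(294,294))])[:,:,::-1])
E
```

```text
5.9167 [ 0.5473 -0.0711  0.2369] r 0.0411 ang -175.19 toolx,y ang [np.float64(97.94), np.float64(7.94)] F [ 0.6 -0.5  0.2] gap 0.496
[ 0.58819508 -0.06657145] 0.10165672016289454 8324
mark 7.483866605601719 6.599999999999923 8.399999999999917 108.42795
```

View pics/w3t.png

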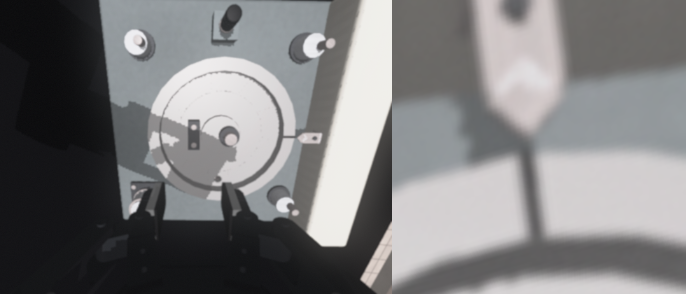

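The mark now reaches the pointer (within about 0.7°): mark line at crop (525,152)–(537,235), tip at (530,137). Black pin at (231,16) in the boss, hole near (218,179).

```bash
python3 - <<'E'
from h import *
z=np.load('pics/w3.npz'); p,d=z['p'],z['d']; W=cloud(d,z); g=p.max(2)
c0=np.array([.5882,-.067]); th=np.radians(7.2)
park=c0+.15*np.array([-np.sin(th),np.cos(th)]); hole=c0+.08*np.array([np.sin(th),-np.cos(th)])
print(park,hole)
near=(np.hypot(W[...,0]-park[0],W[...,1]-park[1])<.03)&(d>0)
for lo,hi in [(.06,.085),(.085,.105),(.105,.115)]:
    s=W[near&(W[...,2]>lo)&(W[...,2]<hi)]; print(lo,len(s),s.mean(0),s[:,:2].min(0),s[:,:2].max(0))
u,v=proj([[*hole,.052]],z)[0]; print('hole pred px',u,v)
w=p[int(v)-14:int(v)+15,int(u)-14:int(u)+15].max(2); m=(w<110).astype(np.uint8)
n,l,st,ce=cv2.connectedComponentsWithStats(m)
for i in range(1,n): 
    if st[i,4]>8:
        P=ray(ce[i][0]+int(u)-14,ce[i][1]+int(v)-14,.052,z); print(st[i],P,np.hypot(*(P[:2]-c0)))
# boss top
s=W[near&(abs(W[...,2]-.052)<.003)]; print('boss',len(s),s.min(0),s.max(0))
a=top(p,z,*park,.12,.11,300); b=top(p,z,*hole,.1,.052,300); cv2.imwrite('pics/ph.png',np.hstack([a,b])[:,:,::-1])
E
```

```text
[0.56940001 0.08181721] [ 0.59822666 -0.14636918]
0.06 127 [0.56775393 0.07522574 0.07340963] [0.56168175 0.07191487] [0.57915125 0.08498174]
0.085 168 [0.56765459 0.07575541 0.09495644] [0.56171733 0.07237835] [0.5790183 0.0867714]
0.105 512 [0.57050516 0.08086882 0.11046969] [0.56194043 0.07267139] [0.57921505 0.08996583]
hole pred px 309.07883920565314 255.36855263909536
[13 11  7  7 37] [ 0.60057732 -0.14595255  0.052     ] 0.07991685492236937
[  0  20  29   9 141] [ 0.60333307 -0.16083136  0.052     ] 0.09504385472169403
boss 829 [0.55199999 0.06283974 0.04918075] [0.5897619  0.09778607 0.05498221]
```

View pics/ph.png

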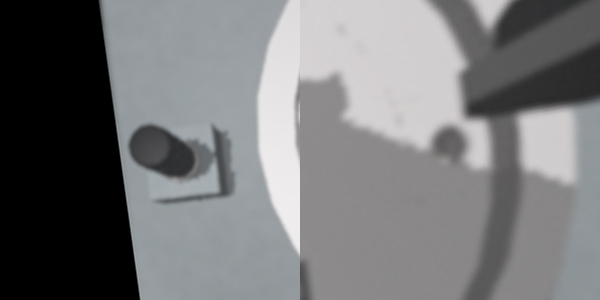

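Pin top centre (0.5706, 0.0813); the hole is near (0.5995, −0.146). I'll go and grasp the pin high on its handle.

{"name": "play_rows", "arguments": {
  "rows": [
    [[0, 0, 0], [29.5, 8.8, 0], 0.35],
    [[0, 0, 0], [29.5, 8.8, 0], 0.35],
    [[0, 0, 0], [29.5, 8.8, 0], 0.35],
    [[0, 0, 0], [29.5, 8.8, 0], 0.35],
    [[0, 0, 0], [29.7, 8.9, 0], 0.35],
    [[0, 0, 0], [0, 0, 30], 0.35],
    [[0, 0, 0], [0, 0, 35], 0.35],
    [[0, 0, 0], [0, 0, 15], 0.35],
    [[0, 0, 0], [0, 0, 0], 0.35],
    [[0, 0, 0], [0, 0, 0], 0.35]
  ]
}}

```text
t: 6.8
tcp_pos: [0.5677, 0.0811, 0.1531]
tool_rot: [0.657, 0.754, -0.002, -0.003]
force: [0.3, 0.1, -0.3]
finger_gap: 0.652
gripper_force: 0.0
```

```bash
python3 st.py; python3 - <<'E'
from h import *
p,d,c=save('wrist','w4'); W=cloud(d,c); 
near=(np.hypot(W[...,0]-.5706,W[...,1]-.0813)<.012)&(d>0)&(abs(W[...,2]-.11)<.004)&(p.max(2)<110)
s=W[near]; print(len(s),(s.min(0)+s.max(0))/2,s.mean(0),s.max(0)-s.min(0))
E
```

```text
6.8 [0.5677 0.0811 0.1531] r 0.1502 ang 97.85 toolx,y ang [np.float64(97.89), np.float64(7.89)] F [ 0.3  0.1 -0.3] gap 0.652
564 [0.57079729 0.08245628 0.10943796] [0.5705203  0.0831858  0.11043926] [0.017562   0.01759275 0.0067561 ]
```

{"name": "play_rows", "arguments": {
  "rows": [
    [[0, 0, 0], [1, 3, 10], 0.35],
    [[0, 0, 0], [0, 0, 20], 0.35],
    [[0, 0, 0], [0, 0, 20], 0.35],
    [[0, 0, 0], [0, 0, 12], 0.35],
    [[0, 0, 0], [0, 0, 6], 0.35],
    [[0, 0, 0], [0, 0, 0], 0.35],
    [[0, 0, 0], [0, 0, 0], 0.85],
    [[0, 0, 0], [0, 0, 0], 0.85],
    [[0, 0, 0], [0, 0, 0], 0.85],
    [[0, 0, 0], [0, 0, 0], 0.85],
    [[0, 0, 0], [0, 0, 0], 0.85],
    [[0, 0, 0], [0, 0, 0], 0.85]
  ],
  "grip_force": 40
}}

```text
t: 7.85
tcp_pos: [0.5729, 0.0825, 0.0884]
tool_rot: [0.657, 0.754, 0.0, 0.0]
force: [-2.0, -1.1, 6.0]
finger_gap: 0.195
gripper_force: 39.0
```

```bash
python3 st.py
```

```text
7.85 [0.5729 0.0825 0.0884] r 0.1509 ang 95.83 toolx,y ang [np.float64(97.92), np.float64(7.92)] F [-2.  -1.1  6. ] gap 0.195
```

{"name": "play_rows", "arguments": {
  "rows": [
    [[0, 0, 0], [0, 0, -10], 0.85],
    [[0, 0, 0], [0, 0, -25], 0.85],
    [[0, 0, 0], [0, 0, -35], 0.85],
    [[0, 0, 0], [0, 0, -30], 0.85],
    [[0, 0, 0], [-20, 0, 0], 0.85],
    [[0, 0, 0], [-33, -0.7, 0], 0.85],
    [[0, 0, 0], [-34, -0.7, 0], 0.85],
    [[0, 0, 0], [-34, -0.7, 0], 0.85],
    [[0, 0, 0], [-34, -0.7, 0], 0.85],
    [[0, 0, 0], [-34, -0.7, 0], 0.85],
    [[0, 0, 0], [-26, -0.6, 0], 0.85],
    [[0, 0, 0], [-15, 0, 0], 0.85]
  ]
}}

```text
t: 8.85
tcp_pos: [0.6012, -0.1493, 0.188]
tool_rot: [0.658, 0.753, 0.0, 0.001]
force: [0.5, 0.6, -0.5]
finger_gap: 0.198
gripper_force: 39.3
```

{"name": "play_rows", "arguments": {
  "rows": [
    [[0, 0, 0], [0, 0, 15], 0.85],
    [[0, 0, 0], [0, 0, 25], 0.85],
    [[0, 0, 0], [0, 0, 15], 0.85],
    [[0, 0, 0], [0, 0, 0], 0.85],
    [[0, 0, 0], [0, 0, 0], 0.85]
  ]
}}

```text
t: 9.27
tcp_pos: [0.6, -0.145, 0.1318]
tool_rot: [0.657, 0.754, -0.0, -0.001]
force: [-0.5, -0.3, 0.7]
finger_gap: 0.199
gripper_force: 39.2
```

```bash
python3 st.py; python3 - <<'E'
from h import *
p,d,c=save('wrist','w5'); s=sense()['tcp_pos']; t=s-[0,0,.0634]
print('tip px',proj([t],c),'cam',c['xyz'])
u,v=proj([t],c)[0].astype(int); y0=max(0,min(300,v-60)); x0=max(0,u-80)
print(x0,y0); cv2.imwrite('pics/w5c.png',cv2.resize(p[y0:y0+120,x0:x0+160],None,fx=5,fy=5,interpolation=cv2.INTER_CUBIC)[:,:,::-1])
E
```

```text
9.2667 [ 0.6    -0.145   0.1318] r 0.0782 ang -81.28 toolx,y ang [np.float64(97.93), np.float64(7.93)] F [-0.5 -0.3  0.7] gap 0.199
tip px [[276.98420349 233.77002286]] cam [ 0.58901386 -0.06157227  0.26736978]
196 173
```

View pics/w5c.png

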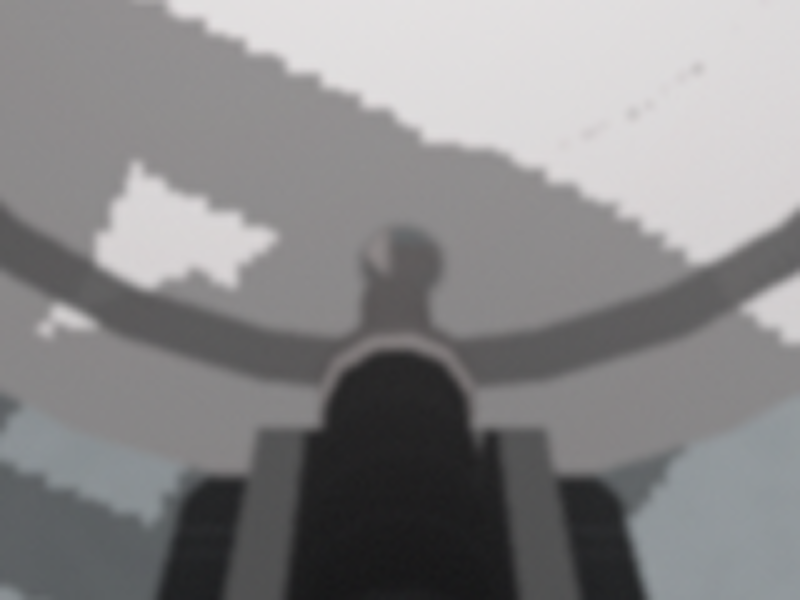

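```bash
python3 - <<'E'
from h import *
z=np.load('pics/w5.npz'); f=lambda x,y:(196+(x+.5)/5-.5,173+(y+.5)/5-.5)
P=ray(*f(401,224),.052,z); print('far edge',P)
for x in (360,441): print(ray(*f(x,258),.052,z))
# pin: shoulder front edge (398,338) ; shank edges at y=300
for zz in (.0684,.0784): print('shank mid at z',zz,ray(*f(397.5,304),zz,z))
print('shoulder front edge top z', ray(*f(398,338),.0634+.0384+.0-.0+.0,z), 'predicted', )
t=sense()['tcp_pos']; tip=t-[0,0,.0634]
for dz,r in ((27,10),(33,10),(33,9),(85,9),(0,5),(0,0)):
    q=(proj([tip+np.array([-.138,.990,0])*r/1e3+[0,0,dz/1e3]],z)[0]-[196,173])*5+2; print(dz,r,q)
E
```

```text
far edge [ 0.59924763 -0.13942294  0.052     ]
[ 0.59373739 -0.14582451  0.052     ]
[ 0.60612551 -0.14411152  0.052     ]
shank mid at z 0.0684 [ 0.59963984 -0.1457251   0.0684    ]
shank mid at z 0.0784 [ 0.59910579 -0.14149568  0.0784    ]
shoulder front edge top z [ 0.59851978 -0.13600851  0.1018    ] predicted
27 10 [407.21772076 317.37478144]
33 10 [407.30674465 337.38350491]
33 9 [407.31129235 344.96475858]
85 9 [408.40476655 593.18585812]
0 5 [406.89880248 273.48709514]
0 0 [406.92101744 305.85011429]
```

Hole centre ≈ (0.6000, −0.1453); the pin agrees to within 0.5 mm (hole at crop (401,262), shank centre at column 397). Lowering gently.

{"name": "play_rows", "arguments": {
  "rows": [
    [[0, 0, 0], [-0.3, 0.4, 8], 0.85],
    [[0, 0, 0], [0, 0, 6], 0.85],
    [[0, 0, 0], [0, 0, 2], 0.85],
    [[0, 0, 0], [0, 0, 1.5], 0.85],
    [[0, 0, 0], [0, 0, 1.5], 0.85],
    [[0, 0, 0], [0, 0, 1.5], 0.85],
    [[0, 0, 0], [0, 0, 0], 0.85]
  ]
}}

```text
t: 9.9
tcp_pos: [0.6008, -0.146, 0.1116]
tool_rot: [0.657, 0.754, -0.0, -0.0]
force: [-0.2, -0.2, -0.5]
finger_gap: 0.194
gripper_force: 39.2
```

```bash
python3 st.py
```

```text
9.9 [ 0.6008 -0.146   0.1116] r 0.0793 ang -80.83 toolx,y ang [np.float64(97.91), np.float64(7.91)] F [-0.2 -0.2 -0.5] gap 0.194
```

{"name": "play_rows", "arguments": {
  "rows": [
    [[0, 0, 0], [0, 0, 3], 0.85],
    [[0, 0, 0], [0, 0, 3], 0.85],
    [[0, 0, 0], [0, 0, 1.5], 0.85],
    [[0, 0, 0], [0, 0, 1], 0.85],
    [[0, 0, 0], [0, 0, 1], 0.85],
    [[0, 0, 0], [0, 0, 0.7], 0.85],
    [[0, 0, 0], [0, 0, 0], 0.85]
  ]
}}

```text
t: 10.48
tcp_pos: [0.6009, -0.1461, 0.1015]
tool_rot: [0.657, 0.754, -0.0, -0.0]
force: [0.0, 0.1, -0.7]
finger_gap: 0.195
gripper_force: 39.2
```

```bash
python3 st.py
```

```text
10.4833 [ 0.6009 -0.1461  0.1015] r 0.0794 ang -80.79 toolx,y ang [np.float64(97.9), np.float64(7.9)] F [ 0.   0.1 -0.7] gap 0.195
```

{"name": "play_rows", "arguments": {
  "rows": [
    [[0, 0, 0], [0, 0, 0.7], 0.85],
    [[0, 0, 0], [0, 0, 0.7], 0.85],
    [[0, 0, 0], [0, 0, 0.7], 0.85],
    [[0, 0, 0], [0, 0, 0], 0.85],
    [[0, 0, 0], [0, 0, 0], 0.85]
  ]
}}

```text
t: 10.9
tcp_pos: [0.6013, -0.1462, 0.101]
tool_rot: [0.657, 0.754, 0.0, 0.001]
force: [-1.8, 0.2, 6.6]
finger_gap: 0.196
gripper_force: 40.5
```

{"name": "play_rows", "arguments": {
  "rows": [
    [[0, 0, 0], [0, -0.6, 0], 0.85],
    [[0, 0, 0], [0, -0.6, 0], 0.85],
    [[0, 0, 0], [0, -0.6, 0], 0.85],
    [[0, 0, 0], [0, -0.6, 0], 0.85],
    [[0, 0, 0], [0, 0, 0], 0.85]
  ]
}}

```text
t: 11.32
tcp_pos: [0.6005, -0.1466, 0.1011]
tool_rot: [0.657, 0.754, 0.001, 0.002]
force: [0.7, 1.6, 5.1]
finger_gap: 0.198
gripper_force: 39.8
```

{"name": "play_rows", "arguments": {
  "rows": [
    [[0, 0, 0], [0, -0.5, 0], 0.85],
    [[0, 0, 0], [0, -0.5, 0], 0.85],
    [[0, 0, 0], [0, -0.5, 0], 0.85],
    [[0, 0, 0], [0, -0.5, 0], 0.85],
    [[0, 0, 0], [0, 0, 0], 0.85]
  ]
}}

```text
t: 11.73
tcp_pos: [0.5995, -0.147, 0.1012]
tool_rot: [0.657, 0.754, 0.002, 0.003]
force: [3.6, 3.8, 5.3]
finger_gap: 0.197
gripper_force: 39.6
```

{"name": "play_rows", "arguments": {
  "rows": [
    [[0, 0, 0], [0, -0.5, 0], 0.85],
    [[0, 0, 0], [0, -0.5, 0], 0.85],
    [[0, 0, 0], [0, -0.5, 0], 0.85],
    [[0, 0, 0], [0, -0.5, 0], 0.85],
    [[0, 0, 0], [0, 0, 0], 0.85]
  ]
}}

```text
t: 12.15
tcp_pos: [0.5988, -0.1473, 0.1013]
tool_rot: [0.657, 0.754, 0.003, 0.004]
force: [6.3, 4.2, 3.8]
finger_gap: 0.196
gripper_force: 39.4
```

{"name": "play_rows", "arguments": {
  "rows": [
    [[0, 0, 0], [0, -0.5, 0], 0.85],
    [[0, 0, 0], [0, -0.5, 0], 0.85],
    [[0, 0, 0], [0, -0.5, 0], 0.85],
    [[0, 0, 0], [0, -0.5, 0], 0.85],
    [[0, 0, 0], [0, 0, 0], 0.85]
  ]
}}

```text
t: 12.57
tcp_pos: [0.5978, -0.1474, 0.1013]
tool_rot: [0.657, 0.754, 0.003, 0.005]
force: [7.6, 4.2, 3.6]
finger_gap: 0.194
gripper_force: 39.3
```

{"name": "play_rows", "arguments": {
  "rows": [
    [[0, 0, 0], [0.4, -0.5, 0.2], 0.85],
    [[0, 0, 0], [0.4, -0.5, 0.2], 0.85],
    [[0, 0, 0], [0.4, -0.5, 0], 0.85],
    [[0, 0, 0], [0, -0.5, 0], 0.85],
    [[0, 0, 0], [0, 0, 0], 0.85]
  ]
}}

```text
t: 12.98
tcp_pos: [0.5965, -0.1472, 0.1013]
tool_rot: [0.657, 0.754, 0.004, 0.006]
force: [8.1, 3.5, 3.3]
finger_gap: 0.198
gripper_force: 39.4
```

{"name": "play_rows", "arguments": {
  "rows": [
    [[0, 0, 0], [0, -0.5, 0], 0.85],
    [[0, 0, 0], [0, -0.5, 0], 0.85],
    [[0, 0, 0], [0, -0.5, 0], 0.85],
    [[0, 0, 0], [0, -0.5, 0], 0.85],
    [[0, 0, 0], [0, 0, 0], 0.85]
  ]
}}

```text
t: 13.4
tcp_pos: [0.5946, -0.1474, 0.1013]
tool_rot: [0.657, 0.754, 0.004, 0.006]
force: [8.5, 3.8, 2.5]
finger_gap: 0.194
gripper_force: 39.4
```

```bash
python3 st.py; python3 - <<'E'
from h import *
c0=np.array([.5882,-.067])
for n in ['wrist','scene','side']:
    p,d,c=save(n,n+'6'); a,I=darkline(p,c,c0,lo=-5,hi=18); b=np.median(I)-I; m=b>.6*b.max(); print(n,(a[m]*b[m]).sum()/b[m].sum() if m.any() else 0,b.max())
p=np.load('pics/scene0.npz')
E
```

```text
13.4 [ 0.5946 -0.1474  0.1013] r 0.08 ang -85.39 toolx,y ang [np.float64(97.81), np.float64(7.81)] F [8.5 3.8 2.5] gap 0.194
wrist 5.355821212088457 146.4055
scene 6.501367033102224 176.93456
side -0.5541544086883522 68.78438
```

{"name": "play_rows", "arguments": {
  "rows": [
    [[0, 0, 0], [0, -0.5, 0.3], 0.85],
    [[0, 0, 0], [0, -0.5, 0.2], 0.85],
    [[0, 0, 0], [0, -0.5, 0.2], 0.85],
    [[0, 0, 0], [0, 0, 0], 0.85]
  ]
}}

```text
t: 13.88
tcp_pos: [0.5942, -0.1476, 0.1013]
tool_rot: [0.657, 0.753, 0.005, 0.008]
force: [9.4, 4.2, 6.0]
finger_gap: 0.199
gripper_force: 39.7
```

{"name": "play_rows", "arguments": {
  "rows": [
    [[0, 0, 0], [0, -0.5, 0.1], 0.85],
    [[0, 0, 0], [0, -0.5, 0.1], 0.85],
    [[0, 0, 0], [0, -0.5, 0], 0.85],
    [[0, 0, 0], [0, 0, 0], 0.85]
  ]
}}

```text
t: 14.22
tcp_pos: [0.5933, -0.1479, 0.1014]
tool_rot: [0.657, 0.753, 0.005, 0.008]
force: [10.6, 3.8, 5.4]
finger_gap: 0.194
gripper_force: 39.9
```

{"name": "play_rows", "arguments": {
  "rows": [
    [[0, 0, 0], [0, -0.5, 0.1], 0.85],
    [[0, 0, 0], [0, -0.5, 0.1], 0.85],
    [[0, 0, 0], [0, -0.5, 0], 0.85],
    [[0, 0, 0], [0, 0, 0], 0.85]
  ]
}}

```text
t: 14.55
tcp_pos: [0.5922, -0.148, 0.1014]
tool_rot: [0.658, 0.753, 0.005, 0.008]
force: [10.4, 5.3, 6.8]
finger_gap: 0.194
gripper_force: 40.1
```

```bash
cat > mk.py <<'E'
from h import *
import sys
c0=np.array([.5882,-.067])
p,d,c=save('wrist',sys.argv[1]); a,I=darkline(p,c,c0,lo=-5,hi=18); b=np.median(I)-I; m=b>.6*b.max(); print('mark',(a[m]*b[m]).sum()/b[m].sum(),b.max())
cv2.imwrite('pics/'+sys.argv[1]+'c.png',cv2.resize(p[120:340,126:426],None,fx=2.5,fy=2.5,interpolation=cv2.INTER_CUBIC)[:,:,::-1])
E
python3 mk.py w7
```

```text
mark 4.303186705415398 148.29137
```

View pics/w7c.png

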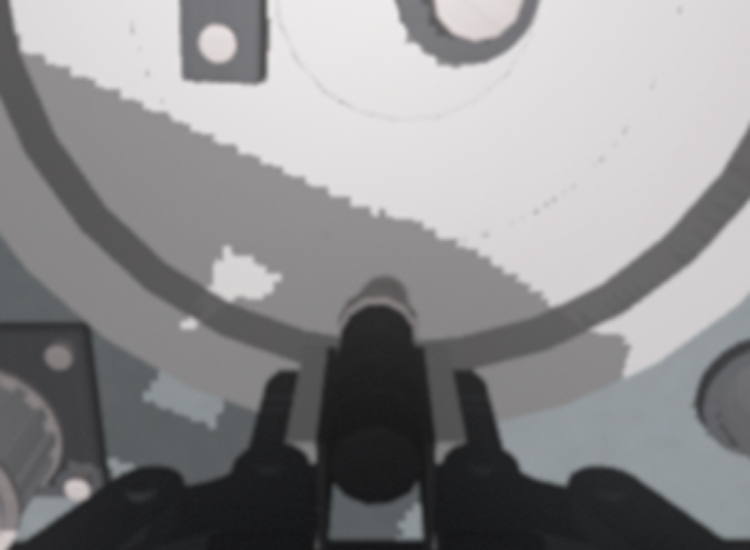

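{"name": "play_rows", "arguments": {
  "rows": [
    [[0, 0, 0], [0.2, -0.6, 0], 0.85],
    [[0, 0, 0], [0.2, -0.6, 0], 0.85],
    [[0, 0, 0], [0.2, -0.6, 0], 0.85],
    [[0, 0, 0], [0, 0, 0], 0.85]
  ]
}}

```text
t: 14.93
tcp_pos: [0.5903, -0.1479, 0.1014]
tool_rot: [0.657, 0.753, 0.005, 0.009]
force: [11.0, 3.7, 6.8]
finger_gap: 0.197
gripper_force: 40.1
```

```bash
python3 st.py; python3 mk.py w8
```

```text
14.9333 [ 0.5903 -0.1479  0.1014] r 0.0802 ang -88.49 toolx,y ang [np.float64(97.77), np.float64(7.78)] F [11.   3.7  6.8] gap 0.197
mark 3.006097710522042 147.65158
```

{"name": "play_rows", "arguments": {
  "rows": [
    [[0, 0, 0], [0, 0.8, 0], 0.85],
    [[0, 0, 0], [0, 0.8, 0], 0.85],
    [[0, 0, 0], [0, 0.8, 0], 0.85],
    [[0, 0, 0], [0, 0.8, 0], 0.85],
    [[0, 0, 0], [0, 0.8, 0], 0.85],
    [[0, 0, 0], [0, 0.8, 0], 0.85],
    [[0, 0, 0], [0, 0.8, 0], 0.85],
    [[0, 0, 0], [0, 0, 0], 0.85]
  ]
}}

```text
t: 15.65
tcp_pos: [0.5918, -0.1474, 0.1013]
tool_rot: [0.657, 0.754, 0.002, 0.005]
force: [3.4, 1.1, 13.2]
finger_gap: 0.193
gripper_force: 40.3
```

{"name": "play_rows", "arguments": {
  "rows": [
    [[0, 0, 0], [0, 0.6, 0], 0.85],
    [[0, 0, 0], [0, 0.6, 0], 0.85],
    [[0, 0, 0], [0, 0.6, 0], 0.85],
    [[0, 0, 0], [0, 0.6, 0], 0.85],
    [[0, 0, 0], [0, 0.6, 0], 0.85],
    [[0, 0, 0], [0, 0.6, 0], 0.85],
    [[0, 0, 0], [0, 0, 0], 0.85]
  ]
}}

```text
t: 16.23
tcp_pos: [0.5928, -0.147, 0.1012]
tool_rot: [0.656, 0.754, 0.0, 0.003]
force: [-1.5, 0.8, 15.9]
finger_gap: 0.195
gripper_force: 40.8
```

{"name": "play_rows", "arguments": {
  "rows": [
    [[0, 0, 0], [0, 0.4, -0.9], 0.85],
    [[0, 0, 0], [0, 0.6, -0.9], 0.85],
    [[0, 0, 0], [0, 0.6, 0], 0.85],
    [[0, 0, 0], [0, 0.6, 0], 0.85],
    [[0, 0, 0], [0, 0.6, 0], 0.85],
    [[0, 0, 0], [0, 0.6, 0], 0.85],
    [[0, 0, 0], [0, 0, 0], 0.85]
  ]
}}

```text
t: 16.82
tcp_pos: [0.5935, -0.1465, 0.1013]
tool_rot: [0.656, 0.755, -0.002, -0.0]
force: [-3.5, -2.4, 10.9]
finger_gap: 0.198
gripper_force: 40.6
```

{"name": "play_rows", "arguments": {
  "rows": [
    [[0, 0, 0], [0, 0.6, 0], 0.85],
    [[0, 0, 0], [0, 0.6, 0], 0.85],
    [[0, 0, 0], [0, 0.6, 0], 0.85],
    [[0, 0, 0], [0, 0.6, 0], 0.85],
    [[0, 0, 0], [0, 0.6, 0], 0.85],
    [[0, 0, 0], [0, 0, 0], 0.85]
  ]
}}

```text
t: 17.32
tcp_pos: [0.5944, -0.1461, 0.1013]
tool_rot: [0.656, 0.755, -0.003, -0.002]
force: [-8.8, -2.6, 14.7]
finger_gap: 0.194
gripper_force: 41.6
```

```bash
python3 st.py; python3 mk.py w9
```

```text
17.3167 [ 0.5944 -0.1461  0.1013] r 0.0786 ang -85.51 toolx,y ang [np.float64(98.05), np.float64(8.04)] F [-8.8 -2.6 14.7] gap 0.194
mark 3.008008749254306 148.0406
```

{"name": "play_rows", "arguments": {
  "rows": [
    [[0, 0, 0], [0, 0.5, -1], 0.85],
    [[0, 0, 0], [0, 0.5, -1], 0.85],
    [[0, 0, 0], [0, 0.5, 0], 0.85],
    [[0, 0, 0], [0, 0.5, 0], 0.85],
    [[0, 0, 0], [0, 0, 0], 0.85]
  ]
}}

```text
t: 17.78
tcp_pos: [0.5962, -0.1451, 0.1015]
tool_rot: [0.656, 0.755, -0.003, -0.003]
force: [-7.0, -4.0, 6.0]
finger_gap: 0.195
gripper_force: 40.5
```

{"name": "play_rows", "arguments": {
  "rows": [
    [[0, 0, 0], [0, 0.5, 0], 0.85],
    [[0, 0, 0], [0, 0.5, 0], 0.85],
    [[0, 0, 0], [0, 0.5, 0], 0.85],
    [[0, 0, 0], [0, 0.5, 0], 0.85],
    [[0, 0, 0], [0, 0, 0], 0.85]
  ]
}}

```text
t: 18.2
tcp_pos: [0.5981, -0.1449, 0.1015]
tool_rot: [0.656, 0.755, -0.003, -0.003]
force: [-6.4, -3.1, 6.3]
finger_gap: 0.198
gripper_force: 40.7
```

```bash
python3 st.py; python3 mk.py w10
```

```text
18.2 [ 0.5981 -0.1449  0.1015] r 0.0778 ang -82.69 toolx,y ang [np.float64(98.01), np.float64(8.01)] F [-6.4 -3.1  6.3] gap 0.198
mark 4.4520602838591445 146.44243
```

{"name": "play_rows", "arguments": {
  "rows": [
    [[0, 0, 0], [-0.3, 0.4, 0], 0.85],
    [[0, 0, 0], [-0.3, 0.4, 0], 0.85],
    [[0, 0, 0], [0, 0.4, 0], 0.85],
    [[0, 0, 0], [0, 0.4, 0], 0.85],
    [[0, 0, 0], [0, 0, 0], 0.85]
  ]
}}

```text
t: 18.67
tcp_pos: [0.5995, -0.1449, 0.1014]
tool_rot: [0.656, 0.755, -0.003, -0.003]
force: [-7.3, -3.6, 5.6]
finger_gap: 0.197
gripper_force: 40.7
```

{"name": "play_rows", "arguments": {
  "rows": [
    [[0, 0, 0], [0, 0.4, 0], 0.85],
    [[0, 0, 0], [0, 0.4, 0], 0.85],
    [[0, 0, 0], [0, 0.4, 0], 0.85],
    [[0, 0, 0], [0, 0.4, 0], 0.85],
    [[0, 0, 0], [0, 0, 0], 0.85]
  ]
}}

```text
t: 19.08
tcp_pos: [0.6011, -0.1447, 0.1014]
tool_rot: [0.656, 0.755, -0.003, -0.003]
force: [-7.0, -2.6, 6.4]
finger_gap: 0.197
gripper_force: 40.7
```

{"name": "play_rows", "arguments": {
  "rows": [
    [[0, 0, 0], [0, 0.4, 0], 0.85],
    [[0, 0, 0], [0, 0.4, 0], 0.85],
    [[0, 0, 0], [0, 0.4, 0], 0.85],
    [[0, 0, 0], [0, 0.4, 0], 0.85],
    [[0, 0, 0], [0, 0, 0], 0.85]
  ]
}}

```text
t: 19.5
tcp_pos: [0.6029, -0.1445, 0.1013]
tool_rot: [0.656, 0.755, -0.003, -0.003]
force: [-6.2, -3.1, 4.7]
finger_gap: 0.195
gripper_force: 40.6
```

{"name": "play_rows", "arguments": {
  "rows": [
    [[0, 0, 0], [0, 0.4, 0.1], 0.85],
    [[0, 0, 0], [0, 0.4, 0.1], 0.85],
    [[0, 0, 0], [0, 0.4, 0], 0.85],
    [[0, 0, 0], [0, 0.4, 0], 0.85],
    [[0, 0, 0], [0, 0, 0], 0.85]
  ]
}}

```text
t: 19.92
tcp_pos: [0.6053, -0.1442, 0.1009]
tool_rot: [0.656, 0.755, -0.002, -0.002]
force: [-4.2, -2.4, 2.9]
finger_gap: 0.195
gripper_force: 40.0
```

{"name": "play_rows", "arguments": {
  "rows": [
    [[0, 0, 0], [0, 0.4, 0], 0.85],
    [[0, 0, 0], [0, 0.4, 0], 0.85],
    [[0, 0, 0], [0, 0.4, 0], 0.85],
    [[0, 0, 0], [0, 0.4, 0], 0.85],
    [[0, 0, 0], [0, 0, 0], 0.85]
  ]
}}

```text
t: 20.33
tcp_pos: [0.6065, -0.144, 0.1007]
tool_rot: [0.656, 0.755, -0.003, -0.003]
force: [-5.4, -2.9, 2.7]
finger_gap: 0.198
gripper_force: 40.0
```

```bash
python3 st.py; python3 mk.py w11
```

```text
20.3333 [ 0.6065 -0.144   0.1007] r 0.0784 ang -76.52 toolx,y ang [np.float64(97.98), np.float64(7.98)] F [-5.4 -2.9  2.7] gap 0.198
mark 10.652311438412388 145.91945
```

{"name": "play_rows", "arguments": {
  "rows": [
    [[0, 0, 0], [0, 0, 0.7], 0.85],
    [[0, 0, 0], [0, 0, 0.7], 0.85],
    [[0, 0, 0], [0, 0, 0], 0.85],
    [[0, 0, 0], [0, 0, 0], 0.85]
  ]
}}

```text
t: 20.72
tcp_pos: [0.6065, -0.1441, 0.0993]
tool_rot: [0.656, 0.755, -0.003, -0.003]
force: [-4.9, -3.1, 3.4]
finger_gap: 0.196
gripper_force: 40.0
```

{"name": "play_rows", "arguments": {
  "rows": [
    [[0, 0, 0], [-0.5, -0.5, 0.7], 0.85],
    [[0, 0, 0], [-0.5, -0.5, 0.7], 0.85],
    [[0, 0, 0], [0, -0.5, 0.7], 0.85],
    [[0, 0, 0], [0, 0, 0.7], 0.85],
    [[0, 0, 0], [0, 0, 0], 0.85]
  ]
}}

```text
t: 21.13
tcp_pos: [0.6063, -0.1445, 0.0967]
tool_rot: [0.656, 0.754, -0.001, -0.002]
force: [-5.3, -1.1, 2.6]
finger_gap: 0.195
gripper_force: 39.9
```

Dropping in. Continuing gently.

{"name": "play_rows", "arguments": {
  "rows": [
    [[0, 0, 0], [0, -0.4, 0.8], 0.85],
    [[0, 0, 0], [0, -0.4, 0.8], 0.85],
    [[0, 0, 0], [0, -0.4, 0.8], 0.85],
    [[0, 0, 0], [0, 0, 0.8], 0.85],
    [[0, 0, 0], [0, 0, 0.8], 0.85],
    [[0, 0, 0], [0, 0, 0], 0.85]
  ]
}}

```text
t: 21.63
tcp_pos: [0.6061, -0.1446, 0.0929]
tool_rot: [0.657, 0.754, -0.001, -0.001]
force: [-4.8, -1.6, 2.6]
finger_gap: 0.196
gripper_force: 39.9
```

{"name": "play_rows", "arguments": {
  "rows": [
    [[0, 0, 0], [0, 0, 0.8], 0.85],
    [[0, 0, 0], [0, 0, 0.8], 0.85],
    [[0, 0, 0], [0, 0, 0.8], 0.85],
    [[0, 0, 0], [0, 0, 0], 0.85]
  ]
}}

```text
t: 21.97
tcp_pos: [0.606, -0.1446, 0.0905]
tool_rot: [0.657, 0.754, -0.001, -0.001]
force: [-5.1, -0.1, 2.9]
finger_gap: 0.196
gripper_force: 39.9
```

{"name": "play_rows", "arguments": {
  "rows": [
    [[0, 0, 0], [0, -0.5, 0.7], 0.85],
    [[0, 0, 0], [0, -0.5, 0.7], 0.85],
    [[0, 0, 0], [0, -0.5, 0.7], 0.85],
    [[0, 0, 0], [0, 0, 0.5], 0.85],
    [[0, 0, 0], [0, 0, 0.5], 0.85],
    [[0, 0, 0], [0, 0, 0], 0.85]
  ]
}}

```text
t: 22.47
tcp_pos: [0.6057, -0.145, 0.0886]
tool_rot: [0.657, 0.754, 0.0, 0.0]
force: [-4.7, 0.6, 5.6]
finger_gap: 0.198
gripper_force: 40.1
```

{"name": "play_rows", "arguments": {
  "rows": [
    [[0, 0, 0], [0, -0.5, 0.5], 0.85],
    [[0, 0, 0], [0, -0.5, 0.5], 0.85],
    [[0, 0, 0], [0, 0, 0], 0.85],
    [[0, 0, 0], [0, 0, 0], 0.85]
  ]
}}

```text
t: 22.8
tcp_pos: [0.6056, -0.1451, 0.0885]
tool_rot: [0.657, 0.754, 0.001, 0.001]
force: [-4.3, 1.7, 9.4]
finger_gap: 0.195
gripper_force: 40.6
```

{"name": "play_rows", "arguments": {
  "rows": [
    [[0, 0, 0], [0, -0.6, -0.7], 0.85],
    [[0, 0, 0], [0, -0.6, -0.5], 0.85],
    [[0, 0, 0], [0, 0, 0], 0.85],
    [[0, 0, 0], [0, 0, 0], 0.4],
    [[0, 0, 0], [0, 0, 0], 0.4],
    [[0, 0, 0], [0, 0, 0], 0.4],
    [[0, 0, 0], [0, 0, 0], 0.4]
  ]
}}

```text
t: 23.38
tcp_pos: [0.6037, -0.1457, 0.0879]
tool_rot: [0.657, 0.754, 0.0, 0.0]
force: [0.0, -0.5, -0.0]
finger_gap: 0.599
gripper_force: 0.0
```

{"name": "play_rows", "arguments": {
  "rows": [
    [[0, 0, 0], [0, 0, -10], 0.4],
    [[0, 0, 0], [0, 0, -25], 0.4],
    [[0, 0, 0], [0, 0, -35], 0.4],
    [[0, 0, 0], [0, 0, -35], 0.4],
    [[0, 0, 0], [0, 0, -25], 0.4],
    [[0, 0, 0], [0, 0, -10], 0.4],
    [[0, 0, 0], [0, 0, 0], 0.4],
    [[0, 0, 0], [0, 0, 0], 0.4]
  ]
}}

```text
t: 24.05
tcp_pos: [0.603, -0.1454, 0.2281]
tool_rot: [0.657, 0.754, 0.0, 0.0]
force: [-0.7, 0.7, 0.7]
finger_gap: 0.599
gripper_force: 0.0
```

```bash
python3 st.py; python3 - <<'E'
from h import *
p,d,c=save('wrist','w12'); W=cloud(d,c); dk=(p.max(2)<110)&(d>0)
s=W[dk&(np.hypot(W[...,0]-.605,W[...,1]+.146)<.025)&(W[...,2]>.095)&(W[...,2]<.14)]
print('pin top',len(s),np.percentile(s[:,2],[50,90,99]),(s.min(0)+s.max(0))/2)
cv2.imwrite('pics/w12c.png',p[:,:,::-1])
E
```

```text
24.05 [ 0.603  -0.1454  0.2281] r 0.0791 ang -79.2 toolx,y ang [np.float64(97.9), np.float64(7.9)] F [-0.7  0.7  0.7] gap 0.599
pin top 366 [0.11059843 0.11174289 0.11253942] [ 0.60458169 -0.14534033  0.10469298]
```

View pics/w12c.png

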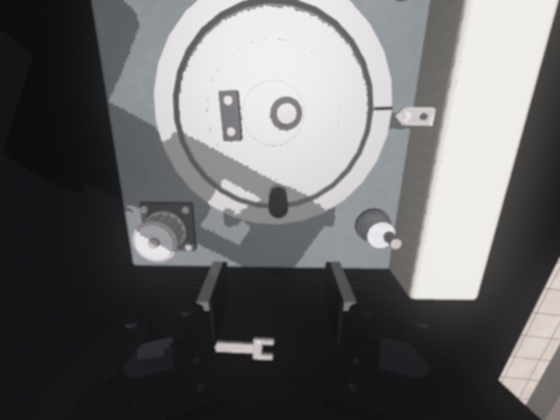

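The pin stands in the lock hole at (278,203). Its top measures 110.6 mm, against 110.4 mm when parked, so it is fully home. The gripper is clear.

```bash
python3 -c "
from station import *
print(sign_off())"
```

```text
the job is handed in; nothing more can be done
None
```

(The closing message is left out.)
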